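Right the tipped canister and set its screw cap

TASK

The square canister of lens-blocking pads has tipped over in its lane on the optician's bench. Stand it upright again in the lane between its two neighbours, then screw its cap on clockwise until it bottoms out and back it off a quarter turn so that it will not jam. Finish while still holding the cap between the fingers at that setting, with the canister standing in the lane and everything else left where it was.

Things in the scene. Friction and masses are not known exactly. Their poses are not given: they have to be found in the camera images.
- canister: the tipped white canister, 0.2 to 0.45 kg, square body 50 x 50 x 95 mm plus neck, 121 mm high with the cap bottomed out. Origin: centre of its underside; z axis towards the cap. Starts lying on a flat face on the lane floor, cap towards the lane's +y end, 80 mm free behind its foot, so it can be tipped up about its foot edge. Standing, the rails let it turn only 5 degrees each way.
- cap: its grey knurled screw cap, 36 mm diameter, 20 mm high, already started on the thread. Origin: centre of its underside, on the canister's axis, 101 mm above the canister's underside when bottomed out; rises 4 mm a turn. z as the canister's. Turns with slight friction (0.04 N m), stays where left, cannot come off. A slim rib on its top runs out along its x axis.
- cap_grip (a point): centre of the cap, on its axis, 10 mm above its underside (111 mm above the canister's underside when bottomed out)
- cap_turn (a joint): angle (rad) by which the cap is unscrewed from its bottomed-out end: 0 = bottomed out against a firm stop, grows anticlockwise seen from above the cap; it starts somewhere from 1.0 to 2.4, and the thread's other end is at 3.6. A quarter turn back is 1.57
- lane: fixed aluminium lane 480 mm long (along its y axis) and 74 mm wide: a floor 3 mm thick and, along both sides, rails 6 mm thick whose tops are 11 mm above the table, 54 mm apart inside. Origin at the centre of its underside, on the table. The ends are open
- square_neighbour: square canister already standing at one end of the lane, 50 x 50 x 121 mm, its grey cap one piece with it; origin at the centre of its underside; leave it alone
- round_neighbour: round steel tin standing at the other end of the lane (which of the two stands at which end varies), 50 mm diameter, 105 mm high; origin at the centre of its underside; leave it alone
- chuck: small stepped steel blocking chuck on the table on the robot's side of the lane, 30 mm diameter, 24 mm high; origin at underside; leave it alone
- lens_pot: clear open pot on the far side of the lane, 64 mm diameter, 35 mm high; origin at underside; leave it alone
- spray: white round bottle, 56 mm diameter, 160 mm high, at the back left; origin at underside; leave it alone
- driver: screwdriver 170 mm long lying at the back; leave it alone
- pad_roll: white paper-wrapped roll, 60 mm diameter, 50 mm high, standing at the back right; origin at underside; leave it alone
Not all that is in view belongs to the job. Leave any blue look-alike of the canister alone.

How it is judged:
By the outcome, as a careful person would: the job done as asked, in the order asked, and still so for the second after the job is handed in, while the arm keeps its last pose, push and grip.
It also fails if it takes over 54 s, if anything falls off the work surface, if the arm or the gripper's body presses on something with over 40 N, if the wrist force passes 120 N, or if a joint passes its speed limit or range.

ROBOT

A 7-joint arm with a two-finger parallel gripper is mounted at the origin on the work surface. World frame = base frame: x ahead of the robot, y to its left, z up, the work surface at z = 0. Lengths are in m, angles in rad, forces in N, time in s.
With the tool pointing down it reaches from about 0.425 to 0.825 m from the base axis. Payload 3.6 kg.
Tool frame: the origin (TCP) lies between the finger pads; the fingertips stand 17 mm ahead of it and the grasp point (between the pads) lies 2 mm behind it (r.tips_ahead is the distance from the TCP to the fingertips, in m); z points along the fingers, y is the line along which they close (so a half turn about z gives the same grasp; the last joint's range is limited). The gripper opens to 85 mm and grips with 20 to 120 N. Pads are 22 mm wide; open, the fingers measure 114 mm over their backs; the gripper's body (76 mm by 85 mm) begins 54 mm behind the grasp point. The pads swing forward as they close: fully open they stand 13 mm farther back than shut.
Start: joints at [1.194, 0.615, -0.013, 1.423, 0.008, 1.103, -0.04], TCP at [0.223, -0.61, 0.248] pointing down, gripper open.
Joint ranges: [-3.12, 3.12], [-0.3, 2.06], [-1.34, 1.32], [0.26, 2.42], [-1.36, 4.5], [0.01, 1.98], [-2.84, 2.84]. Speed limits (rad/s): [2.79, 2.79, 3.14, 3.14, 3.14, 3.14, 3.14].

INTERFACE

Orientations are given as a unit quaternion [w, x, y, z].
In Python, from bench import sensors, imaging, ticket, r gives the robot as it stands.
- The arm moves only by the shell command python3 -m crank 'ROWS' [FORCE]. ROWS is JSON, a list of rows, each an object of numbers: "dx", "dy", "dz": the shift along the tool's x, y, z in units of 0.4 m (1.0 is 0.4 m); "spin": the turn about the tool's z in units of pi rad (1.0 is pi rad); "jaw": the closure, from 0 (fully open) to 1 (shut). In form: [{"dx": .., "dy": .., "dz": .., "spin": .., "jaw": ..}, ...]. A call has 1 to 20 rows; each row is the pose to reach, as a shift and turn from the pose commanded when the call began, along the tool's axes at that moment, turning the shorter way round; what a row does not reach only later rows make up. A row lasts 1/8 s, in which the tool goes at most 62.5 mm and 10.7 degrees, less where a joint would pass 70% of its speed; a pose out of reach is approached as far as the arm can. A call with a number of a shift or a turn outside -1 to 1 is refused whole. A call with a gripper value outside its range is refused whole. The fingers move at their own pace and stop on an object; FORCE is the grip in N (left out, the last holds). Time passes only in rows, so rows that repeat a pose let the fingers close. It gives the time, the measured TCP pose, the force, the opening and the grip force at its end, in the units of the state.
- sensors.sense(): the state, without advancing time (a new reading comes with each control period).
- imaging.grab_frame(name): name is "scene" or "top"; returns a dict with "pixels" (480x640x3 uint8, red, green, blue), "depth" (480x640 float32, m along the optical axis (not along the pixel's ray), 0 where there is no reading), "fx", "fy", "cx", "cy" (pixels), "R" (3x3) and "t" (3): a world point X has camera coordinates R X + t. Camera axes: x right, y down, z forward; pixel columns grow to the right and rows downward; lengths in m; the calibration is good to about 2 mm. A picture is of the moment at which its call begins.
- ticket.job_done(): hands the job in; it is judged then, once.
The state is a dict: "time": time; "qpos": joint angles; "joint_velocities": joint speeds; "joint_torque": joint torques, N m; "tool_pos": TCP position; "tcp_rot": TCP orientation; "ft_force": force on the tool from outside, world axes, zero at the start; "torque": the same for the moment, N m; "grip_width": opening from 0.0 (shut) to 1.0 (fully open); "grip_force": force on a finger pad.
Only numpy, scipy, OpenCV 4.12 (cv2) and the standard library are available. Lean on these libraries where they do the work, as an engineer would, in place of code of your own. Each camera call takes 0.05 s, during which the arm holds its last target. There are 200 camera calls.

## Working session

There is one attempt and no reset: what is moved stays moved. The work goes in short steps, Python scripts to look and compute and a shell command to move; the robot and the scene stay as the last step left them, time stands still between calls to the robot, and variables do not carry over. Pictures are saved under pics/ and viewed, at most 10 in all, crops included, and the job is handed in when it is done.

```bash
ls; mkdir -p pics; cat > h.py <<'E'
import numpy as np,cv2
from bench import sensors,imaging,ticket,r
def grab(n,name=None):
    f=imaging.grab_frame(n)
    if name: cv2.imwrite('pics/'+name,cv2.cvtColor(f['pixels'],cv2.COLOR_RGB2BGR))
    return f
def cloud(f):
    d=f['depth'];v,u=np.indices(d.shape)
    P=np.stack([(u-f['cx'])*d/f['fx'],(v-f['cy'])*d/f['fy'],d],-1)
    W=(P-np.array(f['t']))@np.array(f['R'])
    W[d==0]=np.nan
    return W
E
python3 - <<'E'
from h import *
for n in('scene','top'):
    f=grab(n,n+'0.png');W=cloud(f);np.save(n+'0.npy',W);print(n,f['R'],f['t'],f['fx'])
print(sensors.sense())
E
```

```text
pics
scene [[-0.51218435  0.85878761  0.01228977]
 [ 0.6894096   0.41961639 -0.59045447]
 [-0.51223197 -0.29394885 -0.80697737]] [ 0.29491509 -0.35916926  1.35746186] 582.3545576392755
top [[-0.0151653  -0.99988291  0.00204657]
 [-0.98951056  0.01471383 -0.1437093 ]
 [ 0.14366236 -0.0042045  -0.98961783]] [0.0116738  0.57758887 0.77779118] 498.91237051631373
{'time': 0.1, 'qpos': array([ 1.19349592,  0.61582096, -0.01258868,  1.42474119,  0.00808522,
        1.10340666, -0.04041917]), 'joint_velocities': array([ 8.08903760e-05, -1.10140965e-03, -7.81658505e-04, -4.08620517e-03,
       -1.01537354e-03, -3.54222846e-04,  2.22656529e-03]), 'joint_torque': array([ 5.86334590e-04, -4.70384896e+01,  2.60299640e-01, -1.71571505e+01,
        1.01393656e-02,  5.93903591e-03, -9.67268591e-06]), 'tool_pos': array([ 0.22315003, -0.60980338,  0.24725418]), 'tcp_rot': array([-1.14234652e-03,  9.84654640e-01,  1.74510422e-01, -2.18762870e-04]), 'ft_force': array([0.14360688, 0.68597664, 0.18094314]), 'torque': array([-0.02056255, -0.00168274,  0.00413998]), 'grip_force': 0.0, 'grip_width': 0.9989583892530416}
```

View pics/scene0.png

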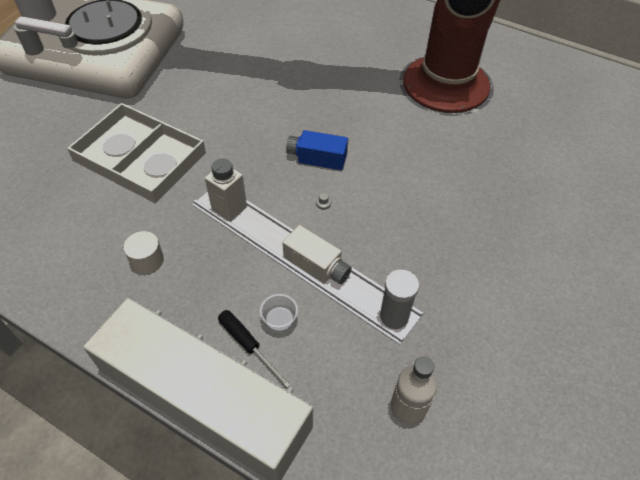

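View pics/top0.png

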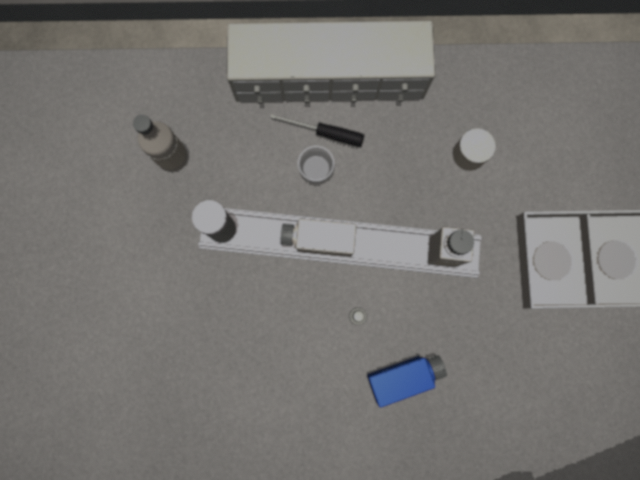

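Scene: the white canister lies in the lane at top (327,237), with its grey cap at (288,235) pointing to +y. The square neighbour is at (460,243) and the round tin at (210,218). The other candidate, at (402,381), is the blue look-alike, and it lies outside the lane. The white one in the lane fits the description. I'll confirm with one crop and measure.

```bash
python3 - <<'E'
from h import *
im=cv2.imread('pics/top0.png')[190:290,190:490]
cv2.imwrite('pics/crop1.png',cv2.resize(im,None,fx=2.6,fy=2.6,interpolation=cv2.INTER_CUBIC))
W=np.load('top0.npy')
def at(n,u,v): return np.nanmedian(np.load(n+'0.npy')[v-2:v+3,u-2:u+3].reshape(-1,3),0).round(4)
for u,v in[(288,235),(327,237),(310,230),(345,245),(400,248),(260,235),(360,300),(358,316),(210,218),(460,240)]: print(u,v,at('top',u,v))
# canister top face points
reg=W[200:280,240:400].reshape(-1,3)
m=(reg[:,2]>.047)&(reg[:,2]<.06);p=reg[m]
print('body',len(p),p.mean(0),p.min(0),p.max(0),cv2.minAreaRect((p[:,:2]*1000).astype(np.float32)))
S=np.load('scene0.npy')
p2=S[220:300,270:360].reshape(-1,3)
q=p2[(p2[:,2]>.047)&(p2[:,2]<.06)];print('bodyS',len(q),q.mean(0),cv2.minAreaRect((q[:,:2]*1000).astype(np.float32)))
# cap
for nm,A in(('top',W[215:255,276:296]),('scene',S[255:290,325:355])):
    c=A.reshape(-1,3);c=c[(c[:,2]>.03)&(c[:,2]<.05)];print('cap',nm,len(c),c.mean(0),np.percentile(c,[2,98],axis=0).tolist())
# lane: floor/rails
g=cv2.cvtColor(cv2.imread('pics/top0.png'),cv2.COLOR_BGR2GRAY)
L=(g>110).astype(np.uint8);L[:200]=0;L[285:]=0;L[:,:190]=0;L[:,490:]=0
pt=W[(L>0)&(W[...,2]<.016)];print('lane',cv2.minAreaRect((pt[:,:2]*1000).astype(np.float32)))
E
```

```text
288 235 [0.5938 0.0536 0.046 ]
327 237 [ 0.5887 -0.0101  0.0536]
310 230 [0.6004 0.0173 0.0534]
345 245 [ 0.575  -0.039   0.0532]
400 248 [ 0.5758 -0.1364  0.0036]
260 235 [0.602  0.1043 0.0037]
360 300 [ 0.4879 -0.0655  0.001 ]
358 316 [ 0.4611 -0.0593  0.0243]
210 218 [0.6109 0.1674 0.1111]
460 240 [ 0.5697 -0.2054  0.1246]
body 1839 [ 0.59103953 -0.0068128   0.05309141] [ 0.56201281 -0.05799596  0.04700353] [0.62128451 0.06490317 0.05749575] ((593.143310546875, 4.15863037109375), (121.30570983886719, 50.72392272949219), 83.69921875)
bodyS 1378 [ 0.59471543 -0.00454094  0.05276868] ((594.3252563476562, 4.383716583251953), (120.33020782470703, 52.509063720703125), 83.61405944824219)
cap top 310 [0.59624845 0.05352264 0.04248525] [[0.5797736347194521, 0.0421613820917491, 0.031762373096668656], [0.6160629753866246, 0.06518625431381009, 0.048850370645326345]]
cap scene 378 [0.60338896 0.05091368 0.04169204] [[0.5809904159633783, 0.035724602176363876, 0.03113048004137631], [0.6184177648749857, 0.06625067163213559, 0.04930542029974867]]
lane ((589.2816162109375, -33.912445068359375), (524.9309692382812, 148.25064086914062), 89.20925903320312)
```

View pics/crop1.png

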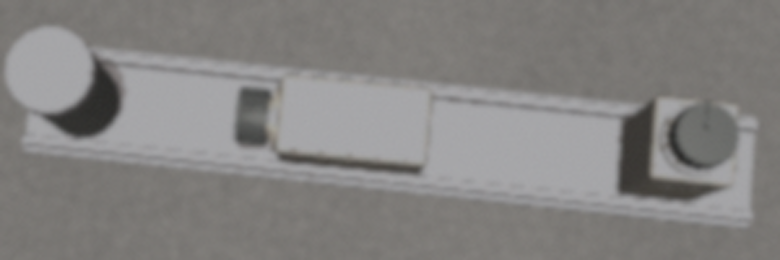

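The crop shows the white body with its grey cap (crop (252,117)) in the lane, so this is the right canister. I'll approach in two hops.

```bash
cat >> h.py <<'E'
from scipy.spatial.transform import Rotation as Ro
U=np.array([.110,.994,0])
def to(p,yaw=None):
    s=sensors.sense();q=s['tcp_rot'];R=Ro.from_quat([*q[1:],q[0]]).as_matrix()
    d=R.T@(np.array(p)-s['tool_pos'])/.4
    y=np.arctan2(R[1,1],R[0,1]); 
    print('d',d.round(3),'yawY',np.degrees(y).round(2),'spin',None if yaw is None else round(-(((np.radians(yaw)-y)+np.pi/2)%np.pi-np.pi/2)/np.pi,4))
    print('t',s['time'],'tcp',s['tool_pos'].round(4),'q',s['qpos'].round(2),'F',s['ft_force'].round(1),'M',s['torque'].round(2),'grip',round(s['grip_width'],3),round(s['grip_force'],1))
E
python3 -m crank '[{"dx":0.727,"dy":-0.618,"spin":-0.353,"jaw":0},{"dx":0.727,"dy":-0.618,"spin":-0.353,"jaw":0},{"dx":0.727,"dy":-0.618,"spin":-0.353,"jaw":0},{"dx":0.727,"dy":-0.618,"spin":-0.353,"jaw":0},{"dx":0.727,"dy":-0.618,"spin":-0.353,"jaw":0},{"dx":0.727,"dy":-0.618,"spin":-0.353,"jaw":0},{"dx":0.727,"dy":-0.618,"spin":-0.353,"jaw":0},{"dx":0.727,"dy":-0.618,"spin":-0.353,"jaw":0},{"dx":0.727,"dy":-0.618,"spin":-0.353,"jaw":0},{"dx":0.727,"dy":-0.618,"spin":-0.353,"jaw":0}]'
python3 -c "
from h import *
to([.5993,.0565,.15],-6.3)"
```

```text
d [ 1.456 -1.241  0.246] yawY -69.9 spin -0.3533
t 0.1 tcp [ 0.2232 -0.6098  0.2473] q [ 1.19  0.62 -0.01  1.42  0.01  1.1  -0.04] F [0.1 0.7 0.2] M [-0.02 -0.    0.  ] grip 0.999 0.0invalid input at $[0]: expected keys dx, dy, dz, spin, jaw
```

```bash
python3 -m crank '[{"dx":0.727,"dy":-0.618,"dz":0,"spin":-0.353,"jaw":0},{"dx":0.727,"dy":-0.618,"dz":0,"spin":-0.353,"jaw":0},{"dx":0.727,"dy":-0.618,"dz":0,"spin":-0.353,"jaw":0},{"dx":0.727,"dy":-0.618,"dz":0,"spin":-0.353,"jaw":0},{"dx":0.727,"dy":-0.618,"dz":0,"spin":-0.353,"jaw":0},{"dx":0.727,"dy":-0.618,"dz":0,"spin":-0.353,"jaw":0},{"dx":0.727,"dy":-0.618,"dz":0,"spin":-0.353,"jaw":0},{"dx":0.727,"dy":-0.618,"dz":0,"spin":-0.353,"jaw":0}]'
python3 -c "
from h import *
to([.5993,.0565,.15],-6.3)"
```

```text
time: 1.1
tool_pos: [0.4113, -0.2783, 0.2481]
tcp_rot: [-0.0, 0.745, 0.667, -0.0]
ft_force: [0.1, -0.3, -0.4]
grip_width: 1.002
grip_force: 0.0
d [0.884 0.375 0.245] yawY -6.34 spin -0.0002
t 1.1 tcp [ 0.4113 -0.2783  0.2481] q [ 0.81  0.4  -0.36  1.85  0.17  0.92  0.26] F [ 0.1 -0.3 -0.4] M [-0.06  0.02  0.01] grip 1.002 0.0
```

```bash
python3 -m crank '[{"dx":0.884,"dy":0.375,"dz":0.245,"spin":0,"jaw":0.3},{"dx":0.884,"dy":0.375,"dz":0.245,"spin":0,"jaw":0.3},{"dx":0.884,"dy":0.375,"dz":0.245,"spin":0,"jaw":0.3},{"dx":0.884,"dy":0.375,"dz":0.245,"spin":0,"jaw":0.3},{"dx":0.884,"dy":0.375,"dz":0.245,"spin":0,"jaw":0.3},{"dx":0.884,"dy":0.375,"dz":0.245,"spin":0,"jaw":0.3},{"dx":0.884,"dy":0.375,"dz":0.245,"spin":0,"jaw":0.3},{"dx":0.884,"dy":0.375,"dz":0.245,"spin":0,"jaw":0.3},{"dx":0.884,"dy":0.375,"dz":0.245,"spin":0,"jaw":0.3},{"dx":0.884,"dy":0.375,"dz":0.245,"spin":0,"jaw":0.3}]'
python3 -c "
from h import *
to([.5993,.0565,.034],-6.3)
f=grab('scene','s2.png');W=cloud(f)
im=cv2.imread('pics/s2.png')[150:330,240:460];cv2.imwrite('pics/c2.png',cv2.resize(im,None,fx=3,fy=3))
"
```

```text
time: 2.35
tool_pos: [0.5996, 0.0533, 0.1508]
tcp_rot: [0.001, 0.747, 0.665, -0.001]
ft_force: [0.9, -0.5, -0.7]
grip_width: 0.7
grip_force: 0.0
d [ 0.008 -0.002  0.292] yawY -6.6 spin -0.0017
t 2.35 tcp [0.5996 0.0533 0.1508] q [ 0.07  0.66 -0.32  1.68  0.26  0.84 -0.48] F [ 0.9 -0.5 -0.7] M [-0.   -0.02 -0.01] grip 0.7 0.0
```

View pics/c2.png

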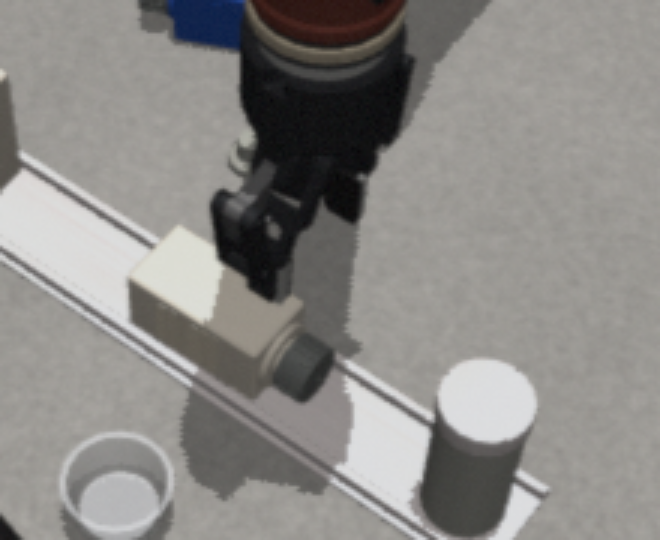

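```bash
python3 -m crank '[{"dx":0.011,"dy":-0.001,"dz":0.15,"spin":0.001,"jaw":0.3},{"dx":0.011,"dy":-0.001,"dz":0.22,"spin":0.001,"jaw":0.3},{"dx":0.011,"dy":-0.001,"dz":0.26,"spin":0.001,"jaw":0.3},{"dx":0.011,"dy":-0.001,"dz":0.292,"spin":0.001,"jaw":0.3},{"dx":0.011,"dy":-0.001,"dz":0.292,"spin":0.001,"jaw":0.3},{"dx":0.011,"dy":-0.001,"dz":0.292,"spin":0.001,"jaw":0.3}]'
python3 -c "
from h import *
to([.5996,.0575,.034],-6.3)"
python3 -m crank '[{"dx":0,"dy":0,"dz":0,"spin":0,"jaw":0.7},{"dx":0,"dy":0,"dz":0,"spin":0,"jaw":0.7},{"dx":0,"dy":0,"dz":0,"spin":0,"jaw":0.7},{"dx":0,"dy":0,"dz":0,"spin":0,"jaw":0.7},{"dx":0,"dy":0,"dz":0,"spin":0,"jaw":0.7},{"dx":0,"dy":0,"dz":0,"spin":0,"jaw":0.7}]' 25
python3 -c "
from h import *
to([.5996,.0575,.034],-6.3)"
```

```text
time: 3.15
tool_pos: [0.6007, 0.061, 0.0346]
tcp_rot: [0.001, 0.746, 0.666, 0.001]
ft_force: [-0.7, 1.2, -0.3]
grip_width: 0.701
grip_force: 0.0
d [-0.009 -0.002  0.001] yawY -6.55 spin -0.0014
t 3.15 tcp [0.6007 0.061  0.0346] q [ 0.02  0.82 -0.26  1.75  0.33  0.61 -0.55] F [-0.7  1.2 -0.3] M [ 0.04  0.02 -0.07] grip 0.701 0.0
time: 3.9
tool_pos: [0.6004, 0.0611, 0.0345]
tcp_rot: [0.0, 0.746, 0.666, 0.001]
ft_force: [-2.0, -1.2, 5.8]
grip_width: 0.411
grip_force: 26.4
d [-0.009 -0.001  0.001] yawY -6.54 spin -0.0013
t 3.9 tcp [0.6004 0.0611 0.0345] q [ 0.02  0.82 -0.26  1.75  0.33  0.61 -0.55] F [-2.  -1.2  5.8] M [-0.11  0.19 -0.01] grip 0.411 26.4
```

```bash
python3 -c "
import numpy as np
R=np.hypot(113.5,25);p=np.degrees(np.arctan2(25,113.5))
for t in range(3,94,3):
  a=np.radians(p+t);print(t,round((R*np.cos(a)-113.5)/400,3),round(-(R*np.sin(a)-25)/400,3))"
```

```text
3 -0.004 -0.015
6 -0.008 -0.029
9 -0.013 -0.044
12 -0.019 -0.058
15 -0.026 -0.071
18 -0.033 -0.085
21 -0.041 -0.098
24 -0.05 -0.11
27 -0.059 -0.122
30 -0.069 -0.134
33 -0.08 -0.144
36 -0.091 -0.155
39 -0.103 -0.165
42 -0.115 -0.174
45 -0.127 -0.182
48 -0.14 -0.19
51 -0.154 -0.197
54 -0.168 -0.204
57 -0.182 -0.21
60 -0.196 -0.214
63 -0.211 -0.219
66 -0.225 -0.222
69 -0.24 -0.225
72 -0.256 -0.227
75 -0.271 -0.228
78 -0.286 -0.228
81 -0.301 -0.228
84 -0.316 -0.226
87 -0.331 -0.224
90 -0.346 -0.221
93 -0.361 -0.218
```

```bash
python3 -m crank '[{"dx":-0.004,"dy":0,"dz":-0.015,"spin":0,"jaw":0.7},{"dx":-0.008,"dy":0,"dz":-0.029,"spin":0,"jaw":0.7},{"dx":-0.013,"dy":0,"dz":-0.044,"spin":0,"jaw":0.7},{"dx":-0.019,"dy":0,"dz":-0.058,"spin":0,"jaw":0.7},{"dx":-0.026,"dy":0,"dz":-0.071,"spin":0,"jaw":0.7},{"dx":-0.033,"dy":0,"dz":-0.085,"spin":0,"jaw":0.7},{"dx":-0.041,"dy":0,"dz":-0.098,"spin":0,"jaw":0.7},{"dx":-0.05,"dy":0,"dz":-0.11,"spin":0,"jaw":0.7},{"dx":-0.059,"dy":0,"dz":-0.122,"spin":0,"jaw":0.7},{"dx":-0.069,"dy":0,"dz":-0.134,"spin":0,"jaw":0.7},{"dx":-0.08,"dy":0,"dz":-0.144,"spin":0,"jaw":0.7},{"dx":-0.091,"dy":0,"dz":-0.155,"spin":0,"jaw":0.7},{"dx":-0.103,"dy":0,"dz":-0.165,"spin":0,"jaw":0.7},{"dx":-0.115,"dy":0,"dz":-0.174,"spin":0,"jaw":0.7},{"dx":-0.115,"dy":0,"dz":-0.174,"spin":0,"jaw":0.7}]'
python3 -c "
from h import *
to([.5996,.0575,.034],-6.3)
f=grab('scene','s3.png')
im=cv2.imread('pics/s3.png')[150:330,240:460];cv2.imwrite('pics/c3.png',cv2.resize(im,None,fx=3,fy=3))
"
```

```text
time: 5.78
tool_pos: [0.5948, 0.0144, 0.1034]
tcp_rot: [0.0, 0.747, 0.665, 0.0]
ft_force: [0.2, 0.7, -4.2]
grip_width: 0.405
grip_force: 25.7
d [ 0.109 -0.     0.174] yawY -6.6 spin -0.0017
t 5.775 tcp [0.5948 0.0144 0.1034] q [ 0.13  0.72 -0.31  1.73  0.3   0.74 -0.45] F [ 0.2  0.7 -4.2] M [ 0.24 -0.07 -0.  ] grip 0.405 25.7
```

View pics/c3.png

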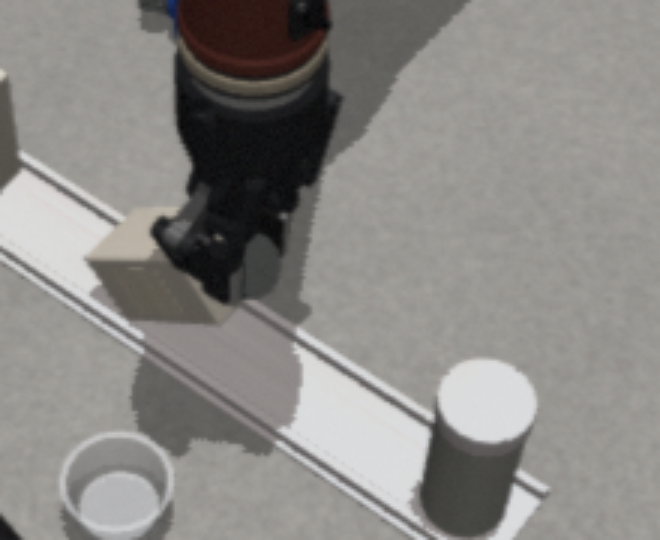

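```bash
python3 -m crank '[{"dx":-0.012,"dy":0,"dz":-0.008,"spin":0,"jaw":0.7},{"dx":-0.025,"dy":0,"dz":-0.016,"spin":0,"jaw":0.7},{"dx":-0.039,"dy":0,"dz":-0.023,"spin":0,"jaw":0.7},{"dx":-0.053,"dy":0,"dz":-0.03,"spin":0,"jaw":0.7},{"dx":-0.067,"dy":0,"dz":-0.036,"spin":0,"jaw":0.7},{"dx":-0.081,"dy":0,"dz":-0.04,"spin":0,"jaw":0.7},{"dx":-0.096,"dy":0,"dz":-0.045,"spin":0,"jaw":0.7},{"dx":-0.11,"dy":0,"dz":-0.048,"spin":0,"jaw":0.7},{"dx":-0.125,"dy":0,"dz":-0.051,"spin":0,"jaw":0.7},{"dx":-0.141,"dy":0,"dz":-0.053,"spin":0,"jaw":0.7},{"dx":-0.156,"dy":0,"dz":-0.054,"spin":0,"jaw":0.7},{"dx":-0.171,"dy":0,"dz":-0.054,"spin":0,"jaw":0.7},{"dx":-0.186,"dy":0,"dz":-0.054,"spin":0,"jaw":0.7},{"dx":-0.201,"dy":0,"dz":-0.052,"spin":0,"jaw":0.7},{"dx":-0.201,"dy":0,"dz":-0.052,"spin":0,"jaw":0.7}]'
python3 -c "
from h import *
to([.5996,.0575,.034],-6.3)
f=grab('scene','s4.png')
im=cv2.imread('pics/s4.png')[130:310,200:420];cv2.imwrite('pics/c4.png',cv2.resize(im,None,fx=3,fy=3))
"
```

```text
time: 7.7
tool_pos: [0.5852, -0.0657, 0.1238]
tcp_rot: [0.0, 0.747, 0.665, -0.0]
ft_force: [0.2, 0.3, -4.7]
grip_width: 0.411
grip_force: 25.4
d [0.31  0.    0.224] yawY -6.61 spin -0.0017
t 7.7 tcp [ 0.5852 -0.0657  0.1238] q [ 0.28  0.68 -0.33  1.74  0.3   0.77 -0.31] F [ 0.2  0.3 -4.7] M [0.15 0.01 0.04] grip 0.411 25.4
```

View pics/c4.png

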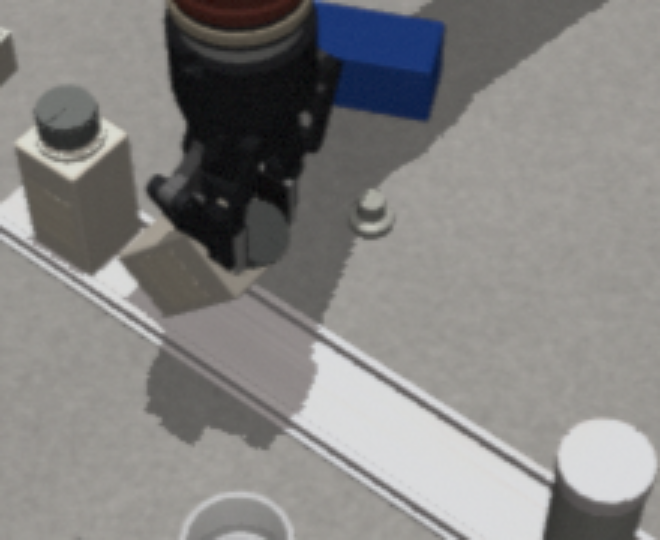

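The canister is tilted about 45° and now hangs in the grip: the pads' torsional friction is carrying it (cap at (265,235), foot at (130,255)). I'll measure its pose.

```bash
cat >> h.py <<'E'
def side(show=True):
    # canister points in lane frame: s along U, c across (v), z ; relative to TCP
    s=sensors.sense();T=s['tool_pos'];V=np.array([.994,-.11,0]);out=[]
    for n in('scene','top'):
        f=grab(n);W=cloud(f);im=f['pixels'].astype(int)
        d=W-T;S=d@U;C=d@V;Z=W[...,2]
        m=(abs(C)<.028)&(S>-.11)&(S<.06)&(Z>.006)&(im.min(-1)>75)&(Z<T[2]-.005)
        out.append(np.stack([S[m],C[m],Z[m]],-1))
    return out
E
python3 - <<'E'
from h import *
o=side()
for p,n in zip(o,('scene','top')):
    print(n,len(p))
    for z in np.arange(.006,.126,.01):
        q=p[(p[:,2]>=z)&(p[:,2]<z+.01)]
        if len(q)>3: print(round(z,3),len(q),'s',(np.percentile(q[:,0],[3,97])*1e3).round(0),'c',(np.percentile(q[:,1],[3,97])*1e3).round(0))
E
```

```text
scene 1058
0.006 216 s [-95.  55.] c [-28.  28.]
0.016 15 s [-64. -51.] c [23. 26.]
0.026 38 s [-75. -42.] c [24. 26.]
0.036 62 s [-85. -34.] c [24. 27.]
0.046 114 s [-92. -26.] c [-11.  26.]
0.056 99 s [-84. -17.] c [-3. 26.]
0.066 117 s [-75.  -9.] c [ 2. 27.]
0.076 132 s [-66.   4.] c [ 5. 27.]
0.086 149 s [-54.   5.] c [ 5. 27.]
0.096 76 s [-46.  -4.] c [20. 27.]
0.106 39 s [-35.  18.] c [-15.  27.]
top 108
0.006 91 s [-8. 57.] c [-28.  28.]
0.046 4 s [-33. -25.] c [-25. -25.]
0.106 6 s [11. 18.] c [-21.  -7.]
```

```bash
python3 -m crank '[{"dx":0,"dy":0,"dz":0,"spin":0,"jaw":0.61}]' 20; python3 -c "
from h import *
to([.5996,.0575,.034],-6.3)"
```

```text
time: 7.98
tool_pos: [0.5855, -0.0641, 0.124]
tcp_rot: [-0.0, 0.746, 0.666, 0.0]
ft_force: [0.7, 0.6, -4.1]
grip_width: 0.411
grip_force: 25.4
d [0.306 0.001 0.225] yawY -6.5 spin -0.0011
t 7.975 tcp [ 0.5855 -0.0641  0.124 ] q [ 0.28  0.68 -0.33  1.74  0.3   0.77 -0.31] F [ 0.7  0.6 -4.1] M [ 0.15  0.04 -0.06] grip 0.411 25.4
```

```bash
python3 -m crank '[{"dx":0.15,"dy":0,"dz":0,"spin":0,"jaw":0.6},{"dx":0.15,"dy":0,"dz":-0.15,"spin":0,"jaw":0.6},{"dx":0.15,"dy":0,"dz":-0.15,"spin":0,"jaw":0.6},{"dx":0.15,"dy":0,"dz":-0.15,"spin":0,"jaw":0.6}]' 20; python3 - <<'E'
from h import *
to([.5996,.0575,.034],-6.3)
o=side()
p=o[0]
for z in np.arange(.006,.186,.01):
        q=p[(p[:,2]>=z)&(p[:,2]<z+.01)&(p[:,1]>20)]
        if len(q)>3: print(round(z,3),len(q),'s',(np.percentile(q[:,0],[3,97])*1e3).round(0),'c',(np.percentile(q[:,1],[3,97])*1e3).round(0))
E
```

```text
time: 8.48
tool_pos: [0.5917, -0.0052, 0.1837]
tcp_rot: [-0.0, 0.746, 0.666, -0.0]
ft_force: [-0.9, -0.2, -5.9]
grip_width: 0.405
grip_force: 14.3
d [0.158 0.002 0.374] yawY -6.52 spin -0.0012
t 8.475 tcp [ 0.5917 -0.0052  0.1837] q [ 0.19  0.61 -0.35  1.67  0.26  0.9  -0.38] F [-0.9 -0.2 -5.9] M [-0.03  0.05 -0.01] grip 0.405 14.3
```

```bash
python3 - <<'E'
from h import *
f=grab('scene','s5.png')
im=cv2.imread('pics/s5.png')[130:310,220:440];cv2.imwrite('pics/c5.png',cv2.resize(im,None,fx=3,fy=3))
E
```

```text
(no output)
```

View pics/c5.png

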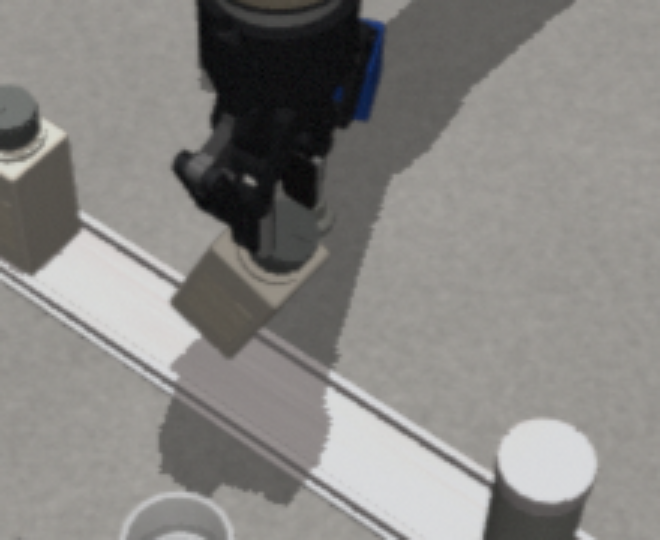

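The canister has swung further upright and still hangs from the cap, its shoulder now visible at (280,285). I'll fit planes to get its tilt and yaw.

```bash
cat >> h.py <<'E'
def faces(rad=.09,zt=.004):
    s=sensors.sense();T=s['tool_pos'];V=np.array([.994,-.11,0]);B=np.stack([U,V,[0,0,1]])
    f=grab('scene');W=cloud(f);im=f['pixels'].astype(int)
    a=im.astype(float);a=a.max(-1)-a.min(-1)
    d=(W-T)@B.T
    m=(np.hypot(d[...,0],d[...,1])<rad)&(d[...,2]<-.005)&(W[...,2]>.013)&(im.max(-1)>70)
    # normals from depth
    Ws=cv2.GaussianBlur(W.astype(np.float32),(0,0),1)
    gu=np.roll(Ws,-2,1)-np.roll(Ws,2,1);gv=np.roll(Ws,-2,0)-np.roll(Ws,2,0)
    n=np.cross(gv,gu);n/=np.linalg.norm(n,axis=-1,keepdims=True)
    n=n@B.T; P=d[m];N=n[m];ok=np.isfinite(N).all(1);P,N=P[ok],N[ok];left=np.ones(len(P),bool)
    for k in range(3):
        if left.sum()<25: break
        I=np.where(left)[0];best=max(I,key=lambda i:(N[I]@N[i]>.93).sum())
        g=I[(N[I]@N[best])>.93];c=np.median(P[g],0)
        for _ in range(5):
            u,sv,vt=np.linalg.svd(P[g]-P[g].mean(0),full_matrices=False);nn=vt[2]*np.sign(vt[2]@N[best])
            r_=(P[g]-P[g].mean(0))@nn
            if (abs(r_)>.004).any(): g=g[abs(r_)<.004]
        print('face n(along,across,up)',nn.round(3),'num',len(g),'ctr mm',(P[g].mean(0)*1e3).round(0),'min',(P[g].min(0)*1e3).round(0),'max',(P[g].max(0)*1e3).round(0))
        left[I[(N[I]@N[best])>.9]]=False
    return
E
python3 - <<'E'
from h import *
faces()
E
```

```text
face n(along,across,up) [-0.035  0.999 -0.04 ] num 467 ctr mm [-42.  22. -96.] min [ -83.   17. -144.] max [ -3.  26. -46.]
face n(along,across,up) [0.172 0.981 0.09 ] num 49 ctr mm [-17.  21. -55.] min [-31.  16. -65.] max [  1.  24. -37.]
face n(along,across,up) [-0.798  0.008  0.602] num 76 ctr mm [-59.   1. -77.] min [ -87.  -26. -114.] max [-32.  23. -44.]
```

```bash
python3 - <<'E'
from h import *
to([.5996,.0575,.034],-6.3)
faces()
E
```

```text
d [0.162 0.002 0.372] yawY -6.63 spin -0.0018
t 8.675 tcp [ 0.5917 -0.0065  0.1829] q [ 0.19  0.61 -0.35  1.67  0.26  0.9  -0.38] F [-0.4 -0.4  0. ] M [-0.01 -0.    0.05] grip 0.399 0.0
face n(along,across,up) [ 0.043 -0.88   0.473] num 76 ctr mm [ -57.    8. -100.] min [ -89.  -25. -170.] max [ 54.  23. -78.]
face n(along,across,up) [-0.04   0.992 -0.122] num 164 ctr mm [ -58.   24. -120.] min [ -88.   17. -163.] max [-26.  30. -82.]
face n(along,across,up) [0.968 0.05  0.247] num 52 ctr mm [-32.  17. -83.] min [ -36.   -4. -170.] max [-13.  35. -76.]
```

The jaw setpoint of 0.6 let the cap slip out of the fingers. I'll look at where the canister ended up.

```bash
python3 -m crank '[{"dx":0,"dy":0,"dz":0,"spin":0,"jaw":0.3},{"dx":0,"dy":0,"dz":-0.1,"spin":0,"jaw":0.3},{"dx":0,"dy":0,"dz":-0.1,"spin":0,"jaw":0.3},{"dx":0,"dy":0,"dz":-0.1,"spin":0,"jaw":0.3}]' 20
python3 - <<'E'
from h import *
f=grab('scene','s6.png');np.save('s6.npy',cloud(f));g=grab('top','t6.png');np.save('t6.npy',cloud(g))
a=cv2.imread('pics/s6.png')[130:310,200:420];b=cv2.imread('pics/t6.png')[190:290,190:490]
a=cv2.resize(a,None,fx=2,fy=2);b=cv2.resize(b,(440,147))
cv2.imwrite('pics/c6.png',np.vstack([a,b]))
faces()
E
```

```text
time: 9.22
tool_pos: [0.5921, -0.0052, 0.2239]
tcp_rot: [0.0, 0.746, 0.666, -0.0]
ft_force: [-0.2, -0.3, 0.3]
grip_width: 0.699
grip_force: 0.0
face n(along,across,up) [ 0.032 -0.02   0.999] num 396 ctr mm [ -28.   20. -162.] min [ -68.  -19. -167.] max [  29.   51. -158.]
face n(along,across,up) [-0.43   0.903  0.013] num 143 ctr mm [ -32.   40. -186.] min [ -63.   26. -210.] max [   1.   57. -159.]
face n(along,across,up) [ 0.466 -0.88  -0.094] num 69 ctr mm [ -24.   -7. -165.] min [ -59.  -27. -187.] max [  43.   31. -159.]
```

View pics/c6.png

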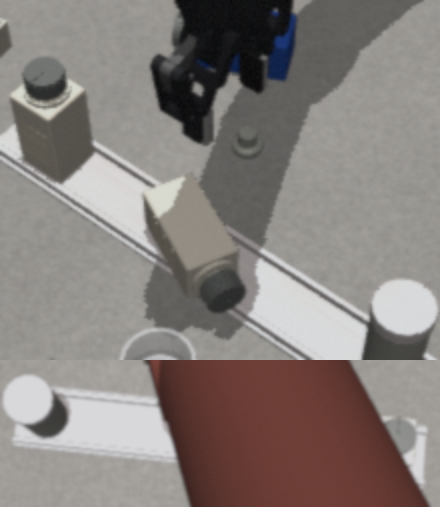

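It's lying across the rails, yawed about 25° with the cap still towards +y. The neighbours and pot weren't touched. I'll measure it, then grip the body, straighten it and set it back in the lane.

```bash
cat >> h.py <<'E'
def top_rect(W,zlo,zhi,ctr=(.59,-.02),rad=.1):
    p=W[(W[...,2]>zlo)&(W[...,2]<zhi)&(np.hypot(W[...,0]-ctr[0],W[...,1]-ctr[1])<rad)]
    m=np.zeros((500,500),np.uint8) 
    ij=((p[:,:2]-np.array(ctr))*1000+250).astype(int);m[ij[:,1],ij[:,0]]=255
    m=cv2.morphologyEx(m,cv2.MORPH_CLOSE,np.ones((7,7)));m=cv2.morphologyEx(m,cv2.MORPH_OPEN,np.ones((5,5)))
    n,l,st,c=cv2.connectedComponentsWithStats(m);k=1+np.argmax(st[1:,4]);
    yx=np.argwhere(l==k);(a,b),(w,h),an=cv2.minAreaRect(yx[:,::-1].astype(np.float32))
    if w<h: w,h,an=h,w,an+90
    print('rect ctr',round(ctr[0]+(a-250)/1000,4),round(ctr[1]+(b-250)/1000,4),'wh',round(w),round(h),'long-axis deg',round(an%180,1),'n',len(p),'z',np.median(p[:,2]).round(4))
E
python3 - <<'E'
from h import *
W=np.load('s6.npy');top_rect(W,.055,.068);top_rect(W,.040,.075)
V=np.array([.994,-.11,0])
im=cv2.imread('pics/s6.png')[...,::-1].astype(int)
T=np.array([.5921,-.0052,0]);
m=(im.max(-1)<75)&(W[...,2]>.03)&(W[...,2]<.065)&(np.hypot(W[...,0]-.63,W[...,1]-.03)<.06)
p=W[m];print('dark cap',len(p),np.median(p,0),np.percentile(p,[5,95],axis=0))
to([.6,0,.2],-6.3)
E
```

```text
rect ctr 0.6048 -0.0324 wh 110 52 long-axis deg 56.0 n 1361 z 0.0611
rect ctr 0.6087 -0.0261 wh 124 52 long-axis deg 56.7 n 1822 z 0.0603
dark cap 307 [0.6411571  0.01834143 0.04902508] [[0.62742024 0.00468061 0.03333128]
 [0.65356457 0.03064489 0.05506775]]
d [0.015 0.019 0.057] yawY -6.54 spin -0.0014
t 9.375 tcp [ 0.5916 -0.0052  0.2229] q [ 0.2   0.57 -0.36  1.62  0.23  0.99 -0.36] F [-0.2 -0.2  0.5] M [ 0.02 -0.   -0.  ] grip 0.699 0.0
```

```bash
python3 - <<'E'
from h import *
to([.605,-.032,.038],-33.3)
W=np.load('top0.npy');g=cv2.cvtColor(cv2.imread('pics/top0.png'),cv2.COLOR_BGR2GRAY)
V=np.array([.994,-.11]);c0=[]
for u in list(range(243,272,3))+list(range(368,425,4)):
    col=g[205:285,u].astype(int);th=130
    b=np.where(col>th)[0]
    e=[]
    for v in(b[0],b[-1]):
        # edge pixel at z ~.011 : use neighbouring ray scaled by W
        e.append(W[205+v,u,:2]@V)
    c0.append((e[0]+e[1])/2);w=e[0]-e[1]
    if u%4==0: print(u,b[0]+205,b[-1]+205,[round(x,4) for x in e],round(w,4))
print('lane centre across',np.median(c0),np.std(c0), np.polyfit(range(len(c0)),c0,1))
E
python3 -m crank '[{"dx":-0.062,"dy":0.041,"dz":0.15,"spin":0.149,"jaw":0},{"dx":-0.062,"dy":0.041,"dz":0.15,"spin":0.149,"jaw":0},{"dx":-0.062,"dy":0.041,"dz":0.15,"spin":0.149,"jaw":0},{"dx":-0.062,"dy":0.041,"dz":0.15,"spin":0.149,"jaw":0},{"dx":-0.062,"dy":0.041,"dz":0.15,"spin":0.149,"jaw":0}]'
python3 -c "
from h import *
to([.605,-.032,.038],-33.3)"
```

```text
d [-0.063  0.042  0.462] yawY -6.54 spin 0.1486
t 9.375 tcp [ 0.5916 -0.0052  0.2229] q [ 0.2   0.57 -0.36  1.62  0.23  0.99 -0.36] F [-0.2 -0.2  0.5] M [ 0.02 -0.   -0.  ] grip 0.699 0.0
252 210 253 [np.float64(0.6294), np.float64(0.5544)] 0.075
264 211 255 [np.float64(0.63), np.float64(0.5534)] 0.0766
368 223 266 [np.float64(0.6256), np.float64(0.5515)] 0.0741
372 223 266 [np.float64(0.626), np.float64(0.552)] 0.0741
376 223 266 [np.float64(0.6277), np.float64(0.5524)] 0.0753
380 224 267 [np.float64(0.6253), np.float64(0.5517)] 0.0736
384 224 267 [np.float64(0.6264), np.float64(0.5521)] 0.0743
388 225 268 [np.float64(0.6253), np.float64(0.551)] 0.0743
392 225 268 [np.float64(0.6263), np.float64(0.5517)] 0.0746
396 226 269 [np.float64(0.6249), np.float64(0.5506)] 0.0743
400 226 269 [np.float64(0.6253), np.float64(0.5514)] 0.0739
404 226 270 [np.float64(0.6268), np.float64(0.5504)] 0.0764
408 227 270 [np.float64(0.6255), np.float64(0.5512)] 0.0743
412 227 270 [np.float64(0.6265), np.float64(0.5518)] 0.0747
416 228 271 [np.float64(0.6247), np.float64(0.5503)] 0.0744
420 228 271 [np.float64(0.6255), np.float64(0.5511)] 0.0744
424 229 272 [np.float64(0.6246), np.float64(0.5502)] 0.0743
lane centre across 0.589132257024275 0.001626862019378922 [-1.99304064e-04  5.92137807e-01]
time: 10.0
tool_pos: [0.6056, -0.0314, 0.1637]
tcp_rot: [-0.0, 0.88, 0.475, -0.0]
ft_force: [0.6, -0.5, 0.3]
grip_width: 1.0
grip_force: 0.0
d [-0.002 -0.     0.314] yawY -33.26 spin 0.0002
t 10.0 tcp [ 0.6056 -0.0314  0.1637] q [ 0.15  0.64 -0.22  1.65  0.17  0.86 -0.72] F [ 0.6 -0.5  0.3] M [-0.02 -0.02  0.01] grip 1.0 0.0
```

```bash
sed -i 's/^U=.*/U=np.array([.124,.992,0])/; s/V=np.array(\[.994,-.11,0\])/V=np.array([.992,-.124,0])/' h.py
python3 -m crank '[{"dx":0,"dy":0,"dz":0.15,"spin":0,"jaw":0},{"dx":0,"dy":0,"dz":0.25,"spin":0,"jaw":0},{"dx":0,"dy":0,"dz":0.314,"spin":0,"jaw":0},{"dx":0,"dy":0,"dz":0.314,"spin":0,"jaw":0},{"dx":0,"dy":0,"dz":0.314,"spin":0,"jaw":0.6},{"dx":0,"dy":0,"dz":0.314,"spin":0,"jaw":0.6},{"dx":0,"dy":0,"dz":0.314,"spin":0,"jaw":0.6},{"dx":0,"dy":0,"dz":0.314,"spin":0,"jaw":0.6},{"dx":0,"dy":0,"dz":0.314,"spin":0,"jaw":0.6}]' 40
python3 -m crank '[{"dx":0,"dy":0,"dz":-0.05,"spin":0,"jaw":0.6},{"dx":0,"dy":0,"dz":-0.1,"spin":-0.05,"jaw":0.6},{"dx":0,"dy":0,"dz":-0.1,"spin":-0.1,"jaw":0.6},{"dx":0,"dy":0,"dz":-0.1,"spin":-0.145,"jaw":0.6},{"dx":0,"dy":0,"dz":-0.1,"spin":-0.145,"jaw":0.6}]'
python3 - <<'E'
from h import *
to([.59,-.032,.03],-7.1)
f=grab('scene');W=cloud(f);top_rect(W,.088,.106,ctr=(.6,-.03))
faces()
E
```

```text
time: 11.12
tool_pos: [0.6065, -0.0312, 0.0401]
tcp_rot: [0.0, 0.88, 0.475, 0.001]
ft_force: [-2.1, 1.3, 6.0]
grip_width: 0.577
grip_force: 42.6
time: 11.75
tool_pos: [0.6051, -0.0321, 0.0778]
tcp_rot: [-0.0, 0.751, 0.66, -0.0]
ft_force: [-0.3, -0.4, -3.9]
grip_width: 0.584
grip_force: 42.9
d [-0.005 -0.037  0.12 ] yawY -7.38 spin -0.0016
t 11.75 tcp [ 0.6051 -0.0321  0.0778] q [ 0.21  0.77 -0.32  1.72  0.34  0.71 -0.41] F [-0.3 -0.4 -3.9] M [ 0.   -0.02 -0.02] grip 0.584 42.9
rect ctr 0.606 -0.0035 wh 73 58 long-axis deg 90.0 n 1003 z 0.098
face n(along,across,up) [0.101 0.995 0.001] num 97 ctr mm [ 24.  25. -16.] min [  4.  17. -31.] max [63. 27. -5.]
face n(along,across,up) [0.376 0.898 0.228] num 17 ctr mm [ 39.  21. -19.] min [  9.   8. -28.] max [66. 29. -7.]
face n(along,across,up) [ 0.002 -0.003  1.   ] num 14 ctr mm [ 41.   7. -64.] min [-56. -43. -65.] max [ 85.  18. -63.]
```

```bash
python3 -m crank '[{"dx":0.04,"dy":-0.037,"dz":0,"spin":-0.002,"jaw":0.6},{"dx":0.08,"dy":-0.037,"dz":0,"spin":-0.002,"jaw":0.6},{"dx":0.08,"dy":-0.037,"dz":0.04,"spin":-0.002,"jaw":0.6},{"dx":0.08,"dy":-0.037,"dz":0.07,"spin":-0.002,"jaw":0.6},{"dx":0.08,"dy":-0.037,"dz":0.09,"spin":-0.002,"jaw":0.6},{"dx":0.08,"dy":-0.037,"dz":0.1,"spin":-0.002,"jaw":0.6},{"dx":0.08,"dy":-0.037,"dz":0.11,"spin":-0.002,"jaw":0.6},{"dx":0.08,"dy":-0.037,"dz":0.115,"spin":-0.002,"jaw":0.6}]'
python3 - <<'E'
from h import *
to([.594,-.001,.032],-7.1)
E
```

```text
time: 12.85
tool_pos: [0.5953, 0.0019, 0.0323]
tcp_rot: [0.0, 0.748, 0.663, 0.0]
ft_force: [-0.2, 0.8, -3.5]
grip_width: 0.581
grip_force: 43.0
d [-0.008 -0.002  0.001] yawY -6.92 spin 0.001
t 12.85 tcp [0.5953 0.0019 0.0323] q [ 0.13  0.82 -0.28  1.77  0.37  0.6  -0.49] F [-0.2  0.8 -3.5] M [-0.02  0.03  0.  ] grip 0.581 43.0
```

```bash
python3 -m crank '[{"dx":0,"dy":0,"dz":0.003,"spin":0,"jaw":0.2},{"dx":0,"dy":0,"dz":0.003,"spin":0,"jaw":0},{"dx":0,"dy":0,"dz":0,"spin":0,"jaw":0},{"dx":0,"dy":0,"dz":-0.15,"spin":0,"jaw":0},{"dx":0,"dy":0,"dz":-0.3,"spin":0,"jaw":0},{"dx":-0.15,"dy":0,"dz":-0.4,"spin":0,"jaw":0},{"dx":-0.15,"dy":0,"dz":-0.4,"spin":0,"jaw":0}]'
python3 - <<'E'
from h import *
f=grab('scene','s7.png');W=cloud(f)
V=np.array([.992,-.124,0]);B=np.stack([U,V,[0,0,1]])
d=(W-np.array([.586,-.0648,0]))@B.T
m=(abs(d[...,1])<.035)&(d[...,0]>-.05)&(d[...,0]<.17)
for lo,hi in((.048,.058),(.06,.075)):
    p=d[m&(d[...,2]>lo)&(d[...,2]<hi)];print(len(p),np.percentile(p,[1,99],axis=0).round(4) if len(p) else '')
im=f['pixels'].max(-1)
p=d[m&(d[...,2]>.02)&(d[...,2]<.05)&(im<75)&(d[...,0]>.06)];print('cap',len(p),np.percentile(p,[3,50,97],axis=0).round(4))
b=d[m&(d[...,2]>.015)&(im>85)&(d[...,1]>.015)&(d[...,2]<.058)];print('side',np.percentile(b,[1,99],axis=0).round(4))
to([.594,-.001,.032],-7.1)
E
```

```text
time: 13.72
tool_pos: [0.5891, -0.0631, 0.1957]
tcp_rot: [0.004, 0.751, 0.661, 0.001]
ft_force: [0.5, -0.0, -1.1]
grip_width: 1.001
grip_force: 0.0
1352 [[ 0.0129 -0.0223  0.0485]
 [ 0.1093  0.0269  0.0566]]
0 
cap 99 [[ 0.1146 -0.0114  0.0213]
 [ 0.1326  0.0088  0.0315]
 [ 0.1337  0.0189  0.044 ]]
side [[0.0133 0.0153 0.0152]
 [0.1193 0.0284 0.0562]]
d [ 0.154 -0.008  0.406] yawY -7.26 spin -0.0009
t 13.775 tcp [ 0.5885 -0.0621  0.1948] q [ 0.3   0.6  -0.38  1.66  0.27  0.92 -0.31] F [ 0.8 -2.5  0.9] M [-0.05  0.01  0.01] grip 0.999 0.0
```

```bash
python3 -c "
from h import *
to([.6042,.0689,.15],-7.1)"
python3 -m crank '[{"dx":0.333,"dy":-0.004,"dz":0,"spin":-0.001,"jaw":0.3},{"dx":0.333,"dy":-0.004,"dz":0,"spin":-0.001,"jaw":0.3},{"dx":0.333,"dy":-0.004,"dz":0,"spin":-0.001,"jaw":0.3},{"dx":0.333,"dy":-0.004,"dz":0.2,"spin":-0.001,"jaw":0.3},{"dx":0.333,"dy":-0.004,"dz":0.3,"spin":-0.001,"jaw":0.3},{"dx":0.333,"dy":-0.004,"dz":0.3,"spin":-0.001,"jaw":0.3},{"dx":0.333,"dy":-0.004,"dz":0.3,"spin":-0.001,"jaw":0.3}]'
python3 -c "
from h import *
to([.6042,.0689,.037],-7.1)
R=np.hypot(117.5,25);p=np.degrees(np.arctan2(25,117.5))
for t in range(4,98,4):
  a=np.radians(p+t);print(t,round((R*np.cos(a)-117.5)/400,3),round(-(R*np.sin(a)-25)/400,3))"
```

```text
d [ 0.33  -0.003  0.111] yawY -7.26 spin -0.0009
t 13.775 tcp [ 0.5885 -0.0621  0.1948] q [ 0.3   0.6  -0.38  1.66  0.27  0.92 -0.31] F [ 0.8 -2.5  0.9] M [-0.05  0.01  0.01] grip 0.999 0.0
time: 14.65
tool_pos: [0.6034, 0.0756, 0.0739]
tcp_rot: [0.0, 0.747, 0.665, 0.001]
ft_force: [0.4, 0.6, 1.0]
grip_width: 0.701
grip_force: 0.0
d [-0.017  0.004  0.092] yawY -6.71 spin 0.0022
t 14.65 tcp [0.6034 0.0756 0.0739] q [ 0.03  0.78 -0.32  1.71  0.34  0.7  -0.58] F [0.4 0.6 1. ] M [ 0.02 -0.01  0.03] grip 0.701 0.0
4 -0.005 -0.02
8 -0.012 -0.04
12 -0.019 -0.06
16 -0.029 -0.079
20 -0.039 -0.097
24 -0.051 -0.114
28 -0.064 -0.131
32 -0.078 -0.146
36 -0.093 -0.161
40 -0.109 -0.174
44 -0.126 -0.187
48 -0.144 -0.198
52 -0.162 -0.207
56 -0.181 -0.216
60 -0.201 -0.223
64 -0.221 -0.229
68 -0.242 -0.233
72 -0.262 -0.236
76 -0.283 -0.238
80 -0.304 -0.238
84 -0.325 -0.236
88 -0.346 -0.233
92 -0.366 -0.229
96 -0.387 -0.223
```

```bash
python3 -m crank '[{"dx":-0.017,"dy":0.004,"dz":0.05,"spin":0.002,"jaw":0.3},{"dx":-0.017,"dy":0.004,"dz":0.092,"spin":0.002,"jaw":0.3},{"dx":-0.017,"dy":0.004,"dz":0.092,"spin":0.002,"jaw":0.3}]'
python3 -c "
from h import *
to([.6042,.0689,.037],-7.1)"
python3 -m crank '[{"dx":0,"dy":0,"dz":0,"spin":0,"jaw":0.75},{"dx":0,"dy":0,"dz":0,"spin":0,"jaw":0.75},{"dx":0,"dy":0,"dz":0,"spin":0,"jaw":0.75},{"dx":0,"dy":0,"dz":0,"spin":0,"jaw":0.75},{"dx":0,"dy":0,"dz":0,"spin":0,"jaw":0.75}]' 20
python3 -c "
from h import *
to([.6042,.0689,.037],-7.1)"
```

```text
time: 15.02
tool_pos: [0.603, 0.0682, 0.0358]
tcp_rot: [-0.0, 0.749, 0.662, 0.0]
ft_force: [-0.1, -0.3, 0.2]
grip_width: 0.699
grip_force: 0.0
d [ 0.002  0.003 -0.003] yawY -7.07 spin 0.0001
t 15.025 tcp [0.603  0.0682 0.0358] q [ 0.03  0.83 -0.29  1.73  0.37  0.63 -0.6 ] F [-0.1 -0.3  0.2] M [ 0.01 -0.    0.03] grip 0.699 0.0
time: 15.65
tool_pos: [0.6038, 0.0686, 0.0366]
tcp_rot: [0.0, 0.749, 0.662, 0.001]
ft_force: [0.2, 1.3, 6.0]
grip_width: 0.407
grip_force: 21.1
d [ 0.001  0.001 -0.001] yawY -7.06 spin 0.0002
t 15.65 tcp [0.6038 0.0686 0.0366] q [ 0.03  0.83 -0.29  1.73  0.37  0.63 -0.6 ] F [0.2 1.3 6. ] M [0.08 0.18 0.05] grip 0.407 21.1
```

```bash
python3 -m crank '[{"dx":-0.005,"dy":0,"dz":-0.02,"spin":0,"jaw":0.75},{"dx":-0.012,"dy":0,"dz":-0.04,"spin":0,"jaw":0.75},{"dx":-0.019,"dy":0,"dz":-0.06,"spin":0,"jaw":0.75},{"dx":-0.029,"dy":0,"dz":-0.079,"spin":0,"jaw":0.75},{"dx":-0.039,"dy":0,"dz":-0.097,"spin":0,"jaw":0.75},{"dx":-0.051,"dy":0,"dz":-0.114,"spin":0,"jaw":0.75},{"dx":-0.064,"dy":0,"dz":-0.131,"spin":0,"jaw":0.75},{"dx":-0.078,"dy":0,"dz":-0.146,"spin":0,"jaw":0.75},{"dx":-0.093,"dy":0,"dz":-0.161,"spin":0,"jaw":0.75},{"dx":-0.109,"dy":0,"dz":-0.174,"spin":0,"jaw":0.75},{"dx":-0.126,"dy":0,"dz":-0.187,"spin":0,"jaw":0.75},{"dx":-0.126,"dy":0,"dz":-0.187,"spin":0,"jaw":0.75}]'
python3 -c "
from h import *
to([.6042,.0689,.037],-7.1);faces()"
```

```text
time: 17.15
tool_pos: [0.5972, 0.0172, 0.111]
tcp_rot: [0.0, 0.75, 0.662, 0.0]
ft_force: [-0.1, 1.3, -1.8]
grip_width: 0.413
grip_force: 21.7
d [0.13  0.001 0.185] yawY -7.15 spin -0.0003
t 17.15 tcp [0.5972 0.0172 0.111 ] q [ 0.15  0.71 -0.35  1.72  0.33  0.76 -0.49] F [-0.1  1.3 -1.8] M [ 0.19  0.01 -0.07] grip 0.413 21.7
face n(along,across,up) [0.014 1.    0.006] num 352 ctr mm [-57.  25. -61.] min [-87.  20. -98.] max [-14.  27. -20.]
face n(along,across,up) [-0.678 -0.001  0.735] num 93 ctr mm [-77.  11. -43.] min [-89. -20. -54.] max [-60.  24. -27.]
face n(along,across,up) [ 0.627 -0.288 -0.724] num 25 ctr mm [  3.   4. -26.] min [ -9. -23. -45.] max [ 12.  24. -11.]
```

```bash
python3 -m crank '[{"dx":-0.009,"dy":0,"dz":-0.006,"spin":0,"jaw":0.75},{"dx":-0.018,"dy":0,"dz":-0.011,"spin":0,"jaw":0.75},{"dx":-0.027,"dy":0,"dz":-0.016,"spin":0,"jaw":0.75},{"dx":-0.036,"dy":0,"dz":-0.02,"spin":0,"jaw":0.75},{"dx":-0.045,"dy":0,"dz":-0.025,"spin":0,"jaw":0.75},{"dx":-0.055,"dy":0,"dz":-0.029,"spin":0,"jaw":0.75},{"dx":-0.055,"dy":0,"dz":-0.029,"spin":0,"jaw":0.75}]'
python3 -c "
from h import *
to([.6042,.0689,.037],-7.1);faces()"
```

```text
time: 18.08
tool_pos: [0.5944, -0.0041, 0.1224]
tcp_rot: [0.0, 0.75, 0.662, 0.0]
ft_force: [-0.5, 1.9, 1.1]
grip_width: 0.409
grip_force: 21.6
d [0.184 0.001 0.214] yawY -7.11 spin -0.0001
t 18.075 tcp [ 0.5944 -0.0041  0.1224] q [ 0.19  0.7  -0.36  1.72  0.32  0.78 -0.45] F [-0.5  1.9  1.1] M [ 0.48 -0.   -0.01] grip 0.409 21.6
face n(along,across,up) [-0.008  1.     0.016] num 304 ctr mm [-44.  25. -61.] min [ -84.   21. -102.] max [ -4.  28. -15.]
face n(along,across,up) [-0.804  0.025  0.594] num 101 ctr mm [-69.  14. -59.] min [-89. -15. -85.] max [-40.  27. -19.]
face n(along,across,up) [ 0.926  0.11  -0.361] num 71 ctr mm [  3.  10. -36.] min [ -6. -13. -50.] max [14. 26. -8.]
```

```bash
python3 -m crank '[{"dx":-0.01,"dy":0,"dz":-0.004,"spin":0,"jaw":0.75},{"dx":-0.02,"dy":0,"dz":-0.007,"spin":0,"jaw":0.75},{"dx":-0.03,"dy":0,"dz":-0.01,"spin":0,"jaw":0.75},{"dx":-0.04,"dy":0,"dz":-0.013,"spin":0,"jaw":0.75},{"dx":-0.05,"dy":0,"dz":-0.015,"spin":0,"jaw":0.75},{"dx":-0.061,"dy":0,"dz":-0.017,"spin":0,"jaw":0.75},{"dx":-0.071,"dy":0,"dz":-0.019,"spin":0,"jaw":0.75}]'
python3 -c "
from h import *
to([.6042,.0689,.037],-7.1);faces()"
```

```text
time: 19.0
tool_pos: [0.5908, -0.0326, 0.1297]
tcp_rot: [0.0, 0.75, 0.662, 0.0]
ft_force: [-0.9, 1.5, 3.8]
grip_width: 0.407
grip_force: 22.5
d [0.256 0.002 0.232] yawY -7.09 spin 0.0
t 19.0 tcp [ 0.5908 -0.0326  0.1297] q [ 0.24  0.68 -0.36  1.72  0.32  0.79 -0.4 ] F [-0.9  1.5  3.8] M [ 0.5  -0.03 -0.01] grip 0.407 22.5
face n(along,across,up) [-0.009  1.     0.023] num 334 ctr mm [-27.  25. -75.] min [ -61.   20. -116.] max [ -1.  28. -20.]
face n(along,across,up) [-0.913  0.096  0.397] num 49 ctr mm [-44.  24. -55.] min [ -65.  -13. -102.] max [-27.  27. -20.]
face n(along,across,up) [ 0.924  0.04  -0.38 ] num 42 ctr mm [ -5.  17. -80.] min [ -19.  -20. -114.] max [ 14.  27. -37.]
```

```bash
python3 -m crank '[{"dx":-0.01,"dy":0,"dz":-0.001,"spin":0,"jaw":0.75},{"dx":-0.021,"dy":0,"dz":-0.003,"spin":0,"jaw":0.75},{"dx":-0.031,"dy":0,"dz":-0.003,"spin":0,"jaw":0.75},{"dx":-0.042,"dy":0,"dz":-0.003,"spin":0,"jaw":0.75},{"dx":-0.052,"dy":0,"dz":-0.003,"spin":0,"jaw":0.75},{"dx":-0.063,"dy":0,"dz":-0.003,"spin":0,"jaw":0.75},{"dx":-0.073,"dy":0,"dz":-0.002,"spin":0,"jaw":0.75},{"dx":-0.084,"dy":0,"dz":0,"spin":0,"jaw":0.75},{"dx":-0.094,"dy":0,"dz":0.001,"spin":0,"jaw":0.75},{"dx":-0.104,"dy":0,"dz":0.003,"spin":0,"jaw":0.75},{"dx":-0.104,"dy":0,"dz":0.003,"spin":0,"jaw":0.75}]'
python3 -c "
from h import *
to([.6042,.0689,.037],-7.1);faces()"
```

```text
time: 20.42
tool_pos: [0.5854, -0.0745, 0.1283]
tcp_rot: [0.0, 0.75, 0.662, -0.0]
ft_force: [0.4, -0.7, 5.0]
grip_width: 0.408
grip_force: 24.9
d [0.362 0.002 0.228] yawY -7.14 spin -0.0002
t 20.425 tcp [ 0.5854 -0.0745  0.1283] q [ 0.31  0.69 -0.37  1.73  0.33  0.79 -0.33] F [ 0.4 -0.7  5. ] M [ 0.07 -0.05 -0.01] grip 0.408 24.9
face n(along,across,up) [ 0.007  1.    -0.007] num 212 ctr mm [ -7.  26. -77.] min [ -29.   24. -115.] max [ 19.  28. -36.]
face n(along,across,up) [ 1.    -0.004 -0.011] num 65 ctr mm [ 22.   6. -57.] min [  19.  -14. -113.] max [ 25.  25. -22.]
face n(along,across,up) [-0.723  0.687  0.067] num 37 ctr mm [ 19.  22. -49.] min [  10.   10. -114.] max [ 23.  27. -24.]
```

```bash
python3 -m crank '[{"dx":0,"dy":0,"dz":-0.01,"spin":0,"jaw":0.3},{"dx":0,"dy":0,"dz":-0.01,"spin":0,"jaw":0.3},{"dx":0,"dy":0,"dz":-0.01,"spin":-0.05,"jaw":0.3},{"dx":-0.007,"dy":0.002,"dz":0.01,"spin":-0.1,"jaw":0.3},{"dx":-0.007,"dy":0.002,"dz":0.01,"spin":-0.15,"jaw":0.3},{"dx":-0.007,"dy":0.002,"dz":0.01,"spin":-0.2,"jaw":0.3},{"dx":-0.007,"dy":0.002,"dz":0.01,"spin":-0.25,"jaw":0.3},{"dx":-0.007,"dy":0.002,"dz":0.01,"spin":-0.3,"jaw":0.3},{"dx":-0.007,"dy":0.002,"dz":0.01,"spin":-0.35,"jaw":0.3},{"dx":-0.007,"dy":0.002,"dz":0.01,"spin":-0.4,"jaw":0.3},{"dx":-0.007,"dy":0.002,"dz":0.01,"spin":-0.4,"jaw":0.3}]'
python3 - <<'E'
from h import *
to([.585,-.0775,.121],-7.1)
faces()
f=grab('scene','s8.png');W=cloud(f)
im=cv2.imread('pics/s8.png')[120:270,220:370];cv2.imwrite('pics/c8.png',cv2.resize(im,None,fx=4,fy=4,interpolation=cv2.INTER_CUBIC))
E
```

```text
time: 21.85
tool_pos: [0.5855, -0.0764, 0.1236]
tcp_rot: [-0.001, 0.218, 0.976, 0.0]
ft_force: [0.5, 0.6, 0.8]
grip_width: 0.702
grip_force: 0.0
d [-0.    -0.003  0.006] yawY 64.81 spin 0.3995
t 21.85 tcp [ 0.5855 -0.0764  0.1236] q [ 0.51  0.77 -0.71  1.72  0.62  0.89  0.67] F [0.5 0.6 0.8] M [ 0.04  0.02 -0.01] grip 0.702 0.0
face n(along,across,up) [-0.003  1.     0.002] num 259 ctr mm [ -8.  25. -76.] min [ -29.   23. -110.] max [ 16.  28. -32.]
face n(along,across,up) [ 1.    -0.002 -0.002] num 245 ctr mm [ 21.   4. -60.] min [  18.  -21. -110.] max [ 22.  23. -26.]
face n(along,across,up) [ 0.056  0.899 -0.434] num 36 ctr mm [  6.  17. -27.] min [ -20.  -27. -110.] max [ 77.  23. -21.]
```

View pics/c8.png

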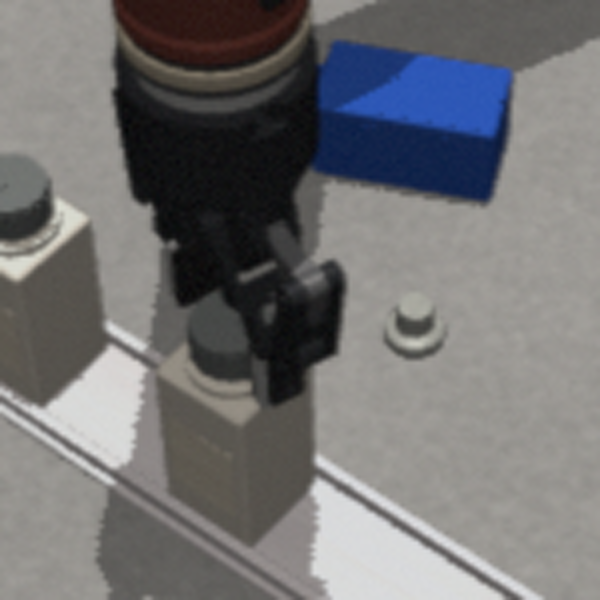

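The canister stands upright in the lane, with its cap at crop (222,345) between the open fingers. I'll grip it and start screwing clockwise.

```bash
python3 -m crank '[{"dx":-0.003,"dy":-0.008,"dz":0.006,"spin":0,"jaw":0.3},{"dx":-0.003,"dy":-0.008,"dz":0.006,"spin":0,"jaw":0.8},{"dx":-0.003,"dy":-0.008,"dz":0.006,"spin":0,"jaw":0.8},{"dx":-0.003,"dy":-0.008,"dz":0.006,"spin":0,"jaw":0.8},{"dx":-0.003,"dy":-0.008,"dz":0.006,"spin":0,"jaw":0.8},{"dx":-0.003,"dy":-0.008,"dz":0.006,"spin":0,"jaw":0.8}]' 35
python3 -c "
from h import *
to([.585,-.0775,.121],-7.1);faces()"
python3 -m crank '[{"dx":0,"dy":0,"dz":0,"spin":0.04,"jaw":0.8},{"dx":0,"dy":0,"dz":0,"spin":0.08,"jaw":0.8},{"dx":0,"dy":0,"dz":0.001,"spin":0.12,"jaw":0.8},{"dx":0,"dy":0,"dz":0.001,"spin":0.16,"jaw":0.8},{"dx":0,"dy":0,"dz":0.001,"spin":0.2,"jaw":0.8}]'
python3 -c "
from h import *
to([.585,-.0775,.121],-7.1);faces()"
```

```text
time: 22.7
tool_pos: [0.5857, -0.0798, 0.122]
tcp_rot: [-0.0, 0.217, 0.976, -0.0]
ft_force: [0.3, -0.4, 0.9]
grip_width: 0.407
grip_force: 35.0
d [0.004 0.004 0.002] yawY 64.91 spin 0.4001
t 22.7 tcp [ 0.5857 -0.0798  0.122 ] q [ 0.51  0.77 -0.71  1.72  0.62  0.89  0.67] F [ 0.3 -0.4  0.9] M [-0.2   0.15 -0.05] grip 0.407 35.0
face n(along,across,up) [ 1.    -0.011  0.007] num 461 ctr mm [ 24.   1. -64.] min [  20.  -23. -109.] max [26. 22. -9.]
face n(along,across,up) [-0.004  1.     0.003] num 219 ctr mm [ -3.  25. -76.] min [ -27.   21. -109.] max [ 21.  27. -24.]
face n(along,across,up) [ 0.963 -0.269  0.002] num 49 ctr mm [ 22.  20. -61.] min [  16.    6. -109.] max [ 25.  26. -16.]
time: 23.38
tool_pos: [0.5853, -0.0794, 0.1216]
tcp_rot: [-0.0, 0.51, 0.86, -0.0]
ft_force: [-0.4, -0.7, 1.5]
grip_width: 0.409
grip_force: 35.1
d [0.005 0.002 0.002] yawY 28.72 spin 0.199
t 23.375 tcp [ 0.5853 -0.0794  0.1216] q [ 0.42  0.73 -0.54  1.73  0.48  0.82  0.16] F [-0.4 -0.7  1.5] M [-0.1   0.33  0.05] grip 0.409 35.1
face n(along,across,up) [0.998 0.062 0.003] num 328 ctr mm [ 24.   4. -58.] min [  20.  -22. -108.] max [27. 24. -6.]
face n(along,across,up) [-0.066  0.998 -0.007] num 102 ctr mm [-12.  24. -79.] min [ -26.   22. -108.] max [ 15.  26. -30.]
face n(along,across,up) [ 0.995 -0.101  0.008] num 42 ctr mm [ 21.   1. -22.] min [ 16. -14. -26.] max [ 24.  18. -18.]
```

```bash
python3 -m crank '[{"dx":0,"dy":0,"dz":0,"spin":0.04,"jaw":0.8},{"dx":0,"dy":0,"dz":0,"spin":0.08,"jaw":0.8},{"dx":0,"dy":0,"dz":0.001,"spin":0.12,"jaw":0.8}]'
python3 -c "
from h import *
to([.585,-.0775,.121],-7.1)"
python3 -m crank '[{"dx":0,"dy":0,"dz":0,"spin":0.04,"jaw":0.8},{"dx":0,"dy":0,"dz":0,"spin":0.08,"jaw":0.8},{"dx":0,"dy":0,"dz":0.001,"spin":0.12,"jaw":0.8}]'
python3 -c "
from h import *
to([.585,-.0775,.121],-7.1)"
```

```text
time: 23.8
tool_pos: [0.5852, -0.0794, 0.1213]
tcp_rot: [-0.0, 0.661, 0.75, -0.0]
ft_force: [-3.1, -1.0, 4.2]
grip_width: 0.408
grip_force: 35.3
d [0.005 0.    0.001] yawY 7.22 spin 0.0795
t 23.8 tcp [ 0.5852 -0.0794  0.1213] q [ 0.36  0.71 -0.44  1.73  0.39  0.79 -0.13] F [-3.1 -1.   4.2] M [-0.1   0.55  0.06] grip 0.408 35.3
time: 24.18
tool_pos: [0.585, -0.0794, 0.1211]
tcp_rot: [-0.001, 0.79, 0.613, -0.001]
ft_force: [-3.4, -0.6, 4.8]
grip_width: 0.404
grip_force: 35.5
d [ 0.005 -0.001  0.   ] yawY -14.38 spin -0.0404
t 24.175 tcp [ 0.585  -0.0794  0.1211] q [ 0.3   0.69 -0.33  1.73  0.3   0.77 -0.43] F [-3.4 -0.6  4.8] M [-0.05  0.7   0.05] grip 0.404 35.5
```

```bash
for i in 1; do python3 -m crank '[{"dx":0,"dy":0,"dz":0,"spin":0.03,"jaw":0.8},{"dx":0,"dy":0,"dz":0,"spin":0.06,"jaw":0.8},{"dx":0,"dy":0,"dz":0.001,"spin":0.09,"jaw":0.8}]' >/dev/null; python3 -c "
from h import *
to([.585,-.0775,.121],-7.1)"; python3 -m crank '[{"dx":0,"dy":0,"dz":0,"spin":0.03,"jaw":0.8},{"dx":0,"dy":0,"dz":0,"spin":0.06,"jaw":0.8},{"dx":0,"dy":0,"dz":0,"spin":0.09,"jaw":0.8}]' >/dev/null; python3 -c "
from h import *
to([.585,-.0775,.121],-7.1);faces()"; done
```

```text
d [ 0.004 -0.002 -0.   ] yawY -30.52 spin -0.1301
t 24.55 tcp [ 0.5849 -0.0793  0.1209] q [ 0.25  0.68 -0.25  1.73  0.23  0.76 -0.65] F [-2.5 -0.4  6.1] M [-0.07  0.81  0.02] grip 0.411 35.6
d [ 0.003 -0.003 -0.   ] yawY -46.71 spin -0.2201
t 24.925 tcp [ 0.5848 -0.0791  0.1208] q [ 0.2   0.68 -0.17  1.74  0.16  0.74 -0.86] F [-3.3 -0.4  4.7] M [0.01 0.71 0.04] grip 0.403 35.5
face n(along,across,up) [0.999 0.036 0.001] num 152 ctr mm [ 25.  -7. -61.] min [  23.  -22. -108.] max [ 28.  12. -21.]
face n(along,across,up) [-0.069  0.998 -0.009] num 158 ctr mm [ -3.  25. -81.] min [ -26.   22. -108.] max [ 17.  28. -33.]
face n(along,across,up) [ 0.005 -0.005  1.   ] num 65 ctr mm [ 19.   6. -22.] min [ 10. -12. -26.] max [ 24.  20. -19.]
```

```bash
for i in 1; do python3 -m crank '[{"dx":0,"dy":0,"dz":0,"spin":0.03,"jaw":0.8},{"dx":0,"dy":0,"dz":0,"spin":0.06,"jaw":0.8}]' >/dev/null; python3 -c "
from h import *
to([.585,-.0775,.121],-7.1)"; python3 -m crank '[{"dx":0,"dy":0,"dz":0,"spin":0.03,"jaw":0.8},{"dx":0,"dy":0,"dz":0.001,"spin":0.06,"jaw":0.8}]' >/dev/null; python3 -c "
from h import *
to([.585,-.0775,.121],-7.1)";  python3 -m crank '[{"dx":0,"dy":0,"dz":0,"spin":0.03,"jaw":0.8},{"dx":0,"dy":0,"dz":0,"spin":0.06,"jaw":0.8}]' >/dev/null; python3 -c "
from h import *
to([.585,-.0775,.121],-7.1)"; done
```

```text
d [ 0.001 -0.001 -0.   ] yawY -57.23 spin -0.2785
t 25.225 tcp [ 0.585  -0.0781  0.1208] q [ 0.17  0.67 -0.12  1.74  0.11  0.74 -1.  ] F [-1.5  0.7  3.1] M [0.28 0.56 0.76] grip 0.407 35.4
d [-0.006 -0.001 -0.001] yawY -67.95 spin -0.3381
t 25.475 tcp [ 0.5876 -0.0769  0.1206] q [ 0.14  0.67 -0.07  1.74  0.06  0.73 -1.15] F [1.  2.9 2.6] M [ 0.58 -0.41  0.6 ] grip 0.403 35.5
d [-0.011 -0.001 -0.001] yawY -78.71 spin -0.3979
t 25.725 tcp [ 0.5894 -0.0769  0.1208] q [ 0.1   0.67 -0.01  1.74  0.01  0.73 -1.29] F [ 3.3  1.4 -0.2] M [ 0.36 -0.92  0.79] grip 0.405 35.2
```

The torque rose to 0.76 N·m at about 2.1 rad of turning, so the cap is bottomed out and the fingers then slipped on it. I'll release, recentre and regrip before backing off.

```bash
python3 -m crank '[{"dx":0,"dy":0,"dz":0,"spin":0,"jaw":0.3},{"dx":0,"dy":0,"dz":0,"spin":0,"jaw":0.3},{"dx":0,"dy":0,"dz":0,"spin":0,"jaw":0.3}]'
python3 - <<'E'
from h import *
to([.585,-.0775,.121],-7.1);faces()
f=grab('scene','s9.png');W=cloud(f);s=sensors.sense();T=s['tool_pos']
im=f['pixels'].astype(int);V=np.array([.992,-.124,0]);B=np.stack([U,V,[0,0,1]]);d=(W-T)@B.T
m=(d[...,2]>-.02)&(d[...,2]<.006)&(np.hypot(d[...,0],d[...,1])<.03)
m2=m&(d[...,2]>.0)
print('captop?',m2.sum(),np.percentile(d[m2],[5,50,95],axis=0).round(4) if m2.sum() else '')
# body face extents
b=(im.max(-1)>70)&(d[...,2]<-.03)&(d[...,2]>-.105)&(np.hypot(d[...,0],d[...,1])<.045)
print(np.percentile(d[b],[1,99],axis=0).round(4))
E
```

```text
time: 26.1
tool_pos: [0.5852, -0.08, 0.1196]
tcp_rot: [-0.0, 0.995, 0.095, -0.001]
ft_force: [0.0, 0.5, 0.3]
grip_width: 0.701
grip_force: 0.0
d [ 0.001 -0.006 -0.003] yawY -79.06 spin -0.3998
t 26.1 tcp [ 0.5852 -0.08    0.1196] q [ 0.1   0.67 -0.01  1.74  0.01  0.73 -1.29] F [0.  0.5 0.3] M [0.   0.   0.01] grip 0.701 0.0
face n(along,across,up) [0.996 0.085 0.006] num 376 ctr mm [ 26.   3. -68.] min [  22.  -20. -106.] max [ 29.  24. -18.]
face n(along,across,up) [-0.091  0.996  0.002] num 235 ctr mm [ -3.  24. -79.] min [ -24.   21. -107.] max [ 19.  27. -39.]
face n(along,across,up) [-0.127  0.991  0.051] num 22 ctr mm [ 22.  26. -80.] min [ 19.  24. -93.] max [ 25.  28. -64.]
captop? 271 [[-0.0126 -0.0155  0.001 ]
 [ 0.0029  0.0005  0.0042]
 [ 0.0179  0.0151  0.0058]]
[[-0.0227 -0.0208 -0.1044]
 [ 0.0289  0.0265 -0.0308]]
```

```bash
python3 -m crank '[{"dx":0.002,"dy":-0.006,"dz":0,"spin":0,"jaw":0.3},{"dx":0.002,"dy":-0.006,"dz":0,"spin":0,"jaw":0.8},{"dx":0.002,"dy":-0.006,"dz":0,"spin":0,"jaw":0.8},{"dx":0.002,"dy":-0.006,"dz":0,"spin":0,"jaw":0.8},{"dx":0.002,"dy":-0.006,"dz":0,"spin":0,"jaw":0.8},{"dx":0.002,"dy":-0.006,"dz":0,"spin":0,"jaw":0.8}]' 40
python3 -c "
from h import *
to([.585,-.0775,.121],-7.1);faces();faces()"
```

```text
time: 26.95
tool_pos: [0.5861, -0.0769, 0.1201]
tcp_rot: [-0.0, 0.995, 0.095, 0.0]
ft_force: [-0.0, 1.8, 2.7]
grip_width: 0.402
grip_force: 39.8
d [-0.003  0.001 -0.002] yawY -79.07 spin -0.3998
t 26.95 tcp [ 0.5861 -0.0769  0.1201] q [ 0.1   0.67 -0.01  1.74  0.01  0.73 -1.29] F [-0.   1.8  2.7] M [0.24 0.12 0.04] grip 0.402 39.8
face n(along,across,up) [0.997 0.08  0.004] num 339 ctr mm [ 24.  -3. -65.] min [  20.  -23. -107.] max [ 27.  19. -21.]
face n(along,across,up) [-0.115  0.993  0.031] num 123 ctr mm [  1.  23. -40.] min [ -17.   18. -106.] max [ 19.  27. -17.]
face n(along,across,up) [ 0.999  0.034 -0.018] num 28 ctr mm [ 22.   9. -36.] min [ 20. -14. -83.] max [26. 24. -7.]
face n(along,across,up) [-0.087  0.996 -0.003] num 290 ctr mm [ -3.  24. -78.] min [ -29.   20. -107.] max [ 18.  27. -43.]
face n(along,across,up) [0.996 0.084 0.005] num 197 ctr mm [ 24.  -5. -77.] min [  20.  -27. -107.] max [ 27.  20. -14.]
face n(along,across,up) [ 0.999 -0.016  0.029] num 51 ctr mm [ 20.  20. -59.] min [  16.   -0. -105.] max [ 23.  27. -13.]
```

```bash
python3 -m crank '[{"dx":0,"dy":0,"dz":0,"spin":0.01,"jaw":0.8},{"dx":0,"dy":0,"dz":0,"spin":0.01,"jaw":0.8}]' >/dev/null
python3 -c "
from h import *
to([.585,-.0775,.121],-7.1);faces()"
python3 -m crank '[{"dx":0,"dy":0,"dz":0,"spin":-0.04,"jaw":0.8},{"dx":0,"dy":0,"dz":0,"spin":-0.08,"jaw":0.8},{"dx":0,"dy":0,"dz":0,"spin":-0.12,"jaw":0.8},{"dx":0,"dy":0,"dz":-0.001,"spin":-0.16,"jaw":0.8},{"dx":0,"dy":0,"dz":-0.001,"spin":-0.2,"jaw":0.8},{"dx":0,"dy":0,"dz":-0.001,"spin":-0.24,"jaw":0.8},{"dx":0,"dy":0,"dz":-0.001,"spin":-0.28,"jaw":0.8},{"dx":0,"dy":0,"dz":-0.002,"spin":-0.32,"jaw":0.8},{"dx":0,"dy":0,"dz":-0.002,"spin":-0.36,"jaw":0.8},{"dx":0,"dy":0,"dz":-0.002,"spin":-0.4,"jaw":0.8},{"dx":0,"dy":0,"dz":-0.002,"spin":-0.44,"jaw":0.8},{"dx":0,"dy":0,"dz":-0.002,"spin":-0.48,"jaw":0.8},{"dx":0,"dy":0,"dz":-0.002,"spin":-0.51,"jaw":0.8},{"dx":0,"dy":0,"dz":-0.002,"spin":-0.51,"jaw":0.8}]'
python3 -c "
from h import *
to([.585,-.0775,.121],-7.1);faces();faces()"
```

```text
d [-0.003  0.001 -0.002] yawY -80.82 spin -0.4095
t 27.3 tcp [ 0.5862 -0.0769  0.1201] q [ 0.09  0.67  0.    1.74 -0.    0.73 -1.32] F [-0.7  0.5  3.2] M [0.23 0.1  0.36] grip 0.404 39.8
face n(along,across,up) [0.996 0.086 0.006] num 347 ctr mm [ 23.   4. -70.] min [  20.  -21. -106.] max [27. 24. -9.]
face n(along,across,up) [-0.1    0.995  0.009] num 224 ctr mm [-12.  23. -59.] min [ -28.   18. -107.] max [15. 27. -5.]
face n(along,across,up) [0.599 0.77  0.222] num 25 ctr mm [ -3.  20. -48.] min [ -18.  -27. -107.] max [ 75.  33. -16.]
time: 29.1
tool_pos: [0.5851, -0.0772, 0.121]
tcp_rot: [-0.001, 0.637, 0.771, -0.001]
ft_force: [-2.7, 1.0, 6.4]
grip_width: 0.403
grip_force: 40.1
d [-0.001 -0.     0.   ] yawY 10.85 spin 0.0997
t 29.1 tcp [ 0.5851 -0.0772  0.121 ] q [ 0.37  0.71 -0.45  1.73  0.41  0.8  -0.09] F [-2.7  1.   6.4] M [ 0.16  0.78 -0.  ] grip 0.403 40.1
face n(along,across,up) [ 0.998 -0.067  0.001] num 137 ctr mm [ 22.   1. -53.] min [  20.  -21. -107.] max [ 25.  21. -23.]
face n(along,across,up) [0.01  1.    0.026] num 108 ctr mm [ -3.  25. -58.] min [ -25.   21. -108.] max [ 20.  27. -18.]
face n(along,across,up) [0.105 0.004 0.994] num 27 ctr mm [ 18.  16. -23.] min [ 14.   9. -25.] max [ 22.  22. -21.]
face n(along,across,up) [ 0.998 -0.065  0.004] num 342 ctr mm [ 22.   5. -70.] min [  20.  -23. -108.] max [ 25.  24. -23.]
face n(along,across,up) [0.057 0.998 0.   ] num 223 ctr mm [  9.  25. -57.] min [ -15.   21. -108.] max [ 23.  29. -21.]
face n(along,across,up) [ 0.841 -0.047  0.54 ] num 47 ctr mm [ 18.   7. -21.] min [ 15. -13. -25.] max [ 22.  22. -16.]
```

```bash
python3 -m crank '[{"dx":0,"dy":0,"dz":0,"spin":-0.025,"jaw":0.8},{"dx":0,"dy":0,"dz":0,"spin":-0.05,"jaw":0.8},{"dx":0,"dy":0,"dz":0,"spin":-0.05,"jaw":0.8}]'
python3 -c "
from h import *
to([.585,-.0775,.121],-7.1)
for i in range(5): faces()" | grep -v "num [0-9][0-9] "
```

```text
time: 29.58
tool_pos: [0.585, -0.0773, 0.1211]
tcp_rot: [-0.001, 0.575, 0.818, -0.001]
ft_force: [-3.0, 1.1, 7.4]
grip_width: 0.402
grip_force: 40.2
d [-0.001 -0.     0.   ] yawY 19.85 spin 0.1497
t 29.575 tcp [ 0.585  -0.0773  0.1211] q [ 0.4   0.72 -0.5   1.73  0.45  0.81  0.03] F [-3.   1.1  7.4] M [0.16 0.81 0.06] grip 0.402 40.2
face n(along,across,up) [ 0.05   0.999 -0.005] num 244 ctr mm [ -3.  26. -64.] min [ -26.   23. -108.] max [19. 29. -9.]
face n(along,across,up) [ 0.998 -0.063  0.007] num 146 ctr mm [ 22.  -7. -68.] min [  20.  -24. -108.] max [ 24.  19. -22.]
face n(along,across,up) [ 0.998 -0.058  0.   ] num 406 ctr mm [ 22.  -2. -64.] min [  19.  -24. -108.] max [ 24.  21. -24.]
face n(along,across,up) [ 0.055  0.998 -0.008] num 193 ctr mm [ -7.  26. -66.] min [ -27.   23. -107.] max [ 19.  29. -24.]
face n(along,across,up) [0.051 0.999 0.002] num 364 ctr mm [  6.  25. -68.] min [ -19.   21. -108.] max [ 22.  28. -20.]
face n(along,across,up) [ 0.998 -0.057  0.011] num 311 ctr mm [ 22.   5. -59.] min [  18.  -17. -108.] max [25. 24. -6.]
face n(along,across,up) [ 0.998 -0.057  0.   ] num 249 ctr mm [ 22.   6. -56.] min [  19.  -19. -108.] max [ 25.  22. -10.]
face n(along,across,up) [0.013 1.    0.006] num 112 ctr mm [  9.  25. -53.] min [ -19.   21. -107.] max [ 22.  28. -18.]
face n(along,across,up) [ 0.064  0.998 -0.012] num 318 ctr mm [  3.  25. -78.] min [ -21.   22. -108.] max [ 22.  29. -36.]
face n(along,across,up) [ 0.998 -0.057  0.002] num 292 ctr mm [ 22.   5. -74.] min [  20.  -20. -108.] max [ 25.  23. -24.]
```

```bash
python3 -c "
from h import *
f=grab('scene','s10.png')"
```

```text
(no output)
```

View pics/s10.png

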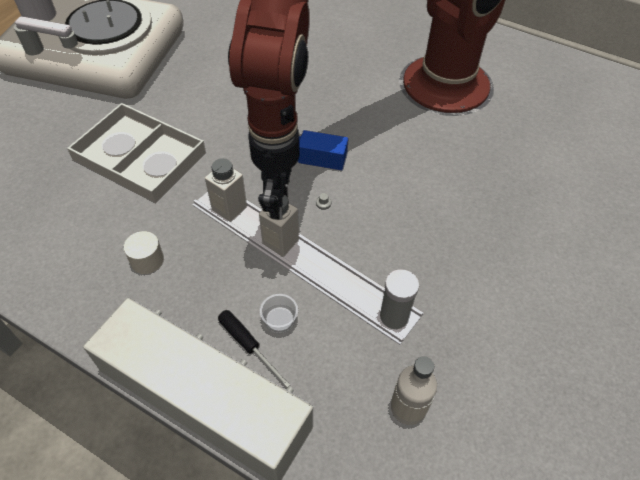

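The canister stands in the lane at (279,230) with its cap held. The neighbours at (226,190) and (398,300), the pot at (279,315), the chuck at (323,201) and the rest sit at their starting pixels.

```bash
python3 -c "
from bench import ticket
print(ticket.job_done())"
```

```text
the job is handed in; nothing more can be done
None
```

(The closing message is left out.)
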